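# Unclamp the drilled block and hold its underside to the inspection camera

### The job

Open the lever clamp of the drilling fixture fully, lift the drilled block out, and hold it still in the air in front of the inspection camera to have the breakout at its holes checked: underside squarely facing the lens, its centre on the focus point 110 mm in front of the lens, the block's long side along the wide side of the camera head. Finish while still holding the block there; do not bump the camera, and leave the nail tin and tape measure alone.

Things in the scene. Friction and masses are not known exactly. Their poses are not given: they have to be found in the camera images.
- jig: drilling fixture, fixed: plywood base 232 x 124 x 18 mm. Origin: centre of its underside, on the bench top; x runs along the base from the block's end to the clamp's end, roughly away from the robot; z up. The block lies flat on the base (z = 18 mm), its centre near x = -50 mm, y = 0, under the clamp's rubber foot.
- nest (a point): middle of the block's seat: x = -50, y = 0, z = 18 mm of the fixture, axes as the fixture's. Four dark locating blocks 13 mm high guide the block's long sides (|y| from 23.5 to 41.5 mm, |x| from 28 to 50 mm of this point: 1.5 mm play a side), an end stop 13 mm high stands at x = 52 to 68 mm. At |x| < 28 mm both long sides are free for fingers.
- clamp_handle (a joint): angle of the lever clamp's black upright handle, rad: 0 = upright, clamped; it swings to its stop at 1.32 toward the fixture's +x (top away from the block). It turns on the fixed pin at x = 95, y = 0, z = 40 mm of the fixture, axis along the fixture's y. Takes about 4 N at the grip, pushed or pulled, and stays where it is left.
- handle_grip (a point): middle of the grip of the clamp handle: a flat black plastic grip, 15 mm thick along the fixture's y and 22 mm deep along its x, from 48 mm below to 25 mm above this point along the handle. 90 mm from the handle's pin; handle upright: x = 95, y = 0, z = 130 mm of the fixture. Its z axis points along the handle to its free end, its y axis is the fixture's y.
- clamp_arm (a joint): angle of the steel clamp arm, rad: 0 = level, rubber foot on the block, nothing of the clamp but the handle higher than z = 82 mm; moved by the handle through a link, 1.2 times its angle; 1.58 = upright, handle fully back. Pin at x = 50, z = 60 mm of the fixture, reach 68 mm: open, it stands up to z = 140 mm at x = 28 to 72 mm, clear of the block.
- block: brown hardwood block 100 x 44 x 22 mm (x, y, z of its own axes) with two 10 mm holes through its thickness at x = +-30 mm; 70 to 110 g. Origin: centre of its underside, z up through its thickness. At the start its x axis is the fixture's x axis.
- block_top (a point): centre of the top face of the block, 22 mm above its origin
- camera: foot of the inspection camera, fixed on the bench: steel plate 100 x 108 x 10 mm with a yoke of two cheeks. Origin: centre of its underside. The black camera head, 46 mm deep and 78 mm wide (along the foot's y axis), hangs in the yoke on an axis along y, 55 mm up, and looks upward.
- camera_tilt (a joint): tilt of the camera head, rad: 0 = looking straight up; positive leans the lens to the foot's -x side, roughly toward the robot. A stiff friction joint, to be left as it is.
- focus (a point): focus point in the air on the lens's axis, 110 mm in front of the lens (146 mm from the tilt axis). z: optical axis, pointing out of the lens; y: wide side of the camera head and its picture; x: narrow side. The centre of the block's underside belongs here, the block's z along this z, its long side along this y.
- nail_tin: round grey tin, 75 mm across, 50 mm high, standing on the bench behind the work; origin at the centre of its underside
- tape_measure: yellow tape measure, 38 x 83 x 64 mm, standing on the bench behind the camera; origin at the centre of its underside
Not all that is in view belongs to the job. Of the things that look like the camera, the larger one is meant.

How it is judged (in metres and radians):
On the way, in this order (a step that is already met when the one before it is completed fails the run):
1. the clamp is open: its arm has swung up by more than 1.3 rad (value of joint clamp_arm above 1.3 rad), for 0.2 s.
2. the block is lifted clear of the fixture in the fingers (z of block in the frame of jig above 0.05 m and contact force between the fingers and block above 1 N), for 0.2 s.
At the end, for the whole second after the job is handed in: The fingers alone hold the block still in the air: centre of its underside within 15 mm of the focus point, underside facing the lens and square to its axis within 8 degrees, long side along the wide side of the camera head within 10 degrees (either way round); clamp left open (arm over 1.2 rad) (distance between block and focus below 0.015 m and angle between the z axis of block and the z axis of focus, either way round below 0.14 rad and angle between the x axis of block and the y axis of focus, either way round below 0.17 rad and z of block_top in the frame of focus above 0.01 m and height (world z) of block above 0.12 m and contact force between the fingers and block above 1 N and contact force between block and camera below 0.1 N and contact force between block and jig below 0.1 N and linear speed of block below 0.02 m/s and angular speed of block below 0.15 rad/s and value of joint clamp_arm above 1.2 rad); the arm keeps its last pose, push and grip.
It fails at once if the block is pulled out from under the closed clamp (value of joint clamp_arm below 1 rad and distance of block from where it was at the start of the episode above 0.015 m).
It fails at once if the camera is bumped out of its setting (focus point moved by more than 8 mm) (distance of focus from where it was at the start of the episode above 0.008 m).
It fails at once if the nail tin or tape measure is disturbed (moved by more than 25 mm) (distance of any of nail_tin, tape_measure from where it was at the start of the episode above 0.025 m).
It also fails if it takes over 54 s, if anything falls off the work surface, if the arm or the gripper's body presses on something with over 40 N, if the wrist force passes 120 N, or if a joint passes its speed limit or range.

### The arm

A 6-joint arm with a two-finger parallel gripper is mounted at the origin on a cart in front of the work surface, level with it; the furniture and walls round the work are solid. World frame = base frame: x ahead of the robot, y to its left, z up, the work surface at z = 0. Lengths are in mm, angles in rad, forces in N, time in s.
With the tool pointing down it reaches from about 275 to 875 mm from the base axis. Payload 12.5 kg.
Tool frame: the origin (TCP) lies midway between the tips of the shut fingers; the grasp point (between the pads) lies 19 mm behind it; z points along the fingers, y is the line along which they close (so a half turn about z gives the same grasp; the last joint's range is limited). The gripper opens to 85 mm and grips with 20 to 120 N. Pads are 22 mm wide; open, the fingers measure 114 mm over their backs; the gripper's body (76 mm by 85 mm) begins 54 mm behind the grasp point. The pads swing forward as they close: fully open they stand 13 mm farther back than shut.
Start: joints at [1.213, 0.351, 1.652, -0, 1.139, -0.085], TCP at [148.154, 529.655, 231.29] pointing down, gripper open.
Joint ranges: [-2.75, 2.75], [-0.79, 2.1], [0.01, 2.65], [-1.57, 4.71], [0.07, 3.14], [-2.87, 2.87]. Speed limits (rad/s): [2.22, 2.22, 2.79, 3.14, 3.14, 3.14].

### API

Orientations are given as [roll, pitch, yaw] about the fixed x, y, z axes, in that order (R = Rz(yaw) Ry(pitch) Rx(roll)).
In Python, from plant import arm gives the robot as it stands. The module is installed in compiled form; this text tells all that it offers.
- The arm moves only by the tool drive_tool, never from a script. Its arguments are lists of equal length, an entry for each row: "xyz": the shift along the tool's x, y, z scaled (see below), a list of three; "twist": the turn, a rotation vector about the tool's x, y, z scaled (see below), a list of three. In form: {"xyz": [[x, y, z], ...], "twist": [[wx, wy, wz], ...]}. A call has 1 to 8 rows; each row is the pose to reach, as a shift and turn from the pose commanded when the call began, along the tool's axes at that moment, turning the shorter way round; what a row does not reach only later rows make up. The controller multiplies each number of a shift by 0.12 m and each number of a turn by 180 degrees. A row lasts 1/12 s, in which the tool goes at most 41.7 mm and 7.16 degrees, less where a joint would pass 70% of its speed; a pose out of reach is approached as far as the arm can. A call with a number of a shift or a turn outside -1 to 1 is refused whole. A call with a gripper value outside its range is refused whole. "grip" is the opening, from 0 (shut) to 1 (fully open), set as the call begins (left out, the last holds). The fingers move at their own pace and stop on an object; the grip force is fixed at half the most. Time passes only in rows, so rows that repeat a pose let the fingers close. It gives the time, the measured TCP pose, the force, the opening and the grip force at its end, in the units of the state.
- arm.state(): the state, without advancing time (a new reading comes with each control period).
- arm.read_camera(name): name is "scene" or "top" or "wrist"; returns the picture (420x560x3 uint8, blue, green, red); there is no depth.
- arm.camera_model(name): a dict with "vfov" (degrees; the focal length in pixels is half the picture's height over the tangent of half this angle, whatever the lens; pixels are square), "cx", "cy" (the principal point, pixels), "rvec" (rotation vector, rad) and "tvec" (3), from world to camera coordinates, as OpenCV has them. Camera axes: x right, y down, z forward; pixel columns grow to the right and rows downward; lengths in mm; the calibration is good to about 2 mm. A picture is of the moment at which its call begins: read the wrist's pose just before it. camera_model takes no time and is no camera call; for the wrist camera it gives the pose at the moment of the call.
- arm.close_job(): hands the job in; it is judged then, once.
The state is a dict: "time_s": time; "joint_pos": joint angles; "joint_velocities": joint speeds; "effort": joint torques, N m; "tool_pos": TCP position; "orientation": TCP orientation; "ft_force": force on the tool from outside, world axes, zero at the start; "wrist_torque": the same for the moment, N m; "gripper_width": finger opening in mm; "grip_force": force on a finger pad.
Only numpy, scipy, OpenCV 4.12 (cv2) and the standard library are available. Lean on these libraries where they do the work, as an engineer would, in place of code of your own. Each camera call takes 0.05 s, during which the arm holds its last target. There are 200 camera calls.

## Working session

There is one attempt and no reset: what is moved stays moved. The work goes in short steps, Python scripts to look and compute and a tool call to move; the robot and the scene stay as the last step left them, time stands still between calls to the robot, and variables do not carry over. Pictures are saved under pics/ and viewed, at most 10 in all, crops included, and the job is handed in when it is done.

Besides the shell and the picture viewer there is one more tool, called after ">>>" by a JSON object that holds its "name" and its "arguments". drive_tool: Moves the arm, as the interface text tells. Its arguments: {"type":"object","properties":{"xyz":{"type":"array"},"twist":{"type":"array"},"grip":{"type":"number"}},"required":["xyz","twist"]}

```bash
mkdir -p pics
python3 - <<'E'
from plant import arm
import cv2
s=arm.state();print(s['time_s'],s['tool_pos'],s['orientation'],s['gripper_width'])
for n in("scene","top","wrist"):
    m=arm.camera_model(n);print(n,m);cv2.imwrite(f'pics/{n}0.png',arm.read_camera(n))
a=cv2.imread('pics/scene0.png');b=cv2.imread('pics/top0.png')
E
```

```text
0.0 [148.03799117 529.37003095 230.7634712 ] [-3.14045596e+00 -7.51042909e-05  2.86884016e+00] 85.63377938931096
scene {'vfov': 56.018249186323104, 'cx': 278.09127209836697, 'cy': 208.3648627310853, 'rvec': array([ 0.82167174, -2.63168337,  1.01427907]), 'tvec': array([356.61515909, 377.36757131, 931.44871027])}
top {'vfov': 56.53404808304181, 'cx': 284.1435926506525, 'cy': 211.26868314508084, 'rvec': array([ 2.15457997, -2.21261547,  0.0747909 ]), 'tvec': array([ -86.44875048,  521.41053342, 1102.6941866 ])}
wrist {'vfov': 64.23387217070088, 'cx': 273.8611552414291, 'cy': 205.26688242847266, 'rvec': array([-2.32300007, -1.76181804, -0.23933068]), 'tvec': array([-550.21039145,  -35.74055448,  378.55330912])}
```

View pics/scene0.png

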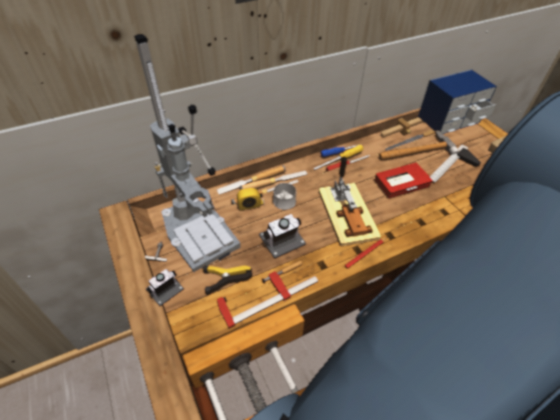

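View pics/top0.png

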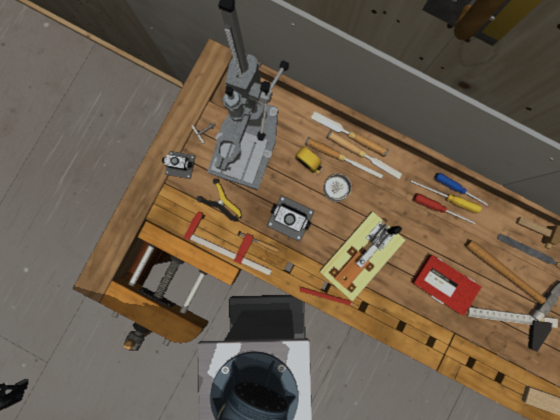

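Camera lookalikes in the top view: a small one at (179,163) and a larger one at (291,219). The larger at (291,219) is the one meant; I'll confirm it in the crop.

Run:
```python
import cv2
a=cv2.imread('pics/top0.png')[190:310,260:420];cv2.imwrite('pics/topc.png',cv2.resize(a,None,fx=5,fy=5,interpolation=cv2.INTER_CUBIC))
a=cv2.imread('pics/scene0.png')[148:253,250:390];cv2.imwrite('pics/scenec.png',cv2.resize(a,None,fx=5,fy=5,interpolation=cv2.INTER_CUBIC))
```

```text
(no output)
```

View pics/topc.png

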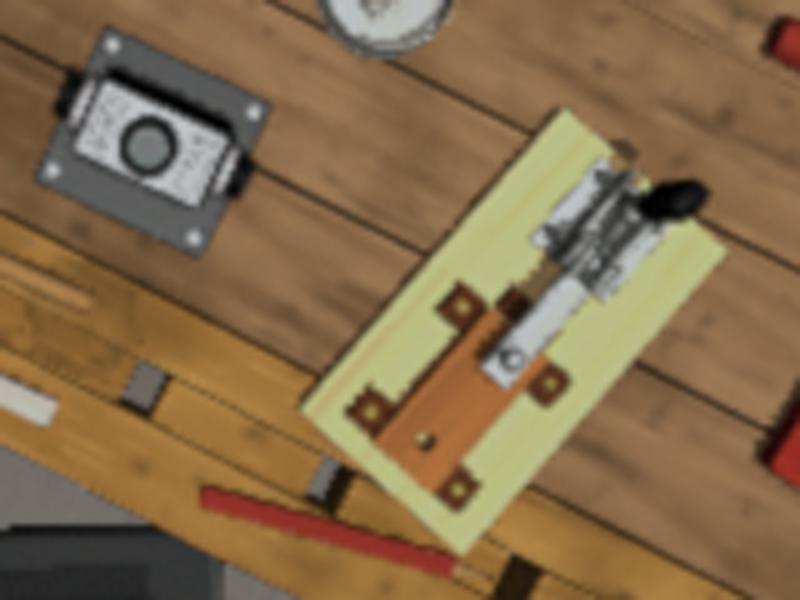

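View pics/scenec.png

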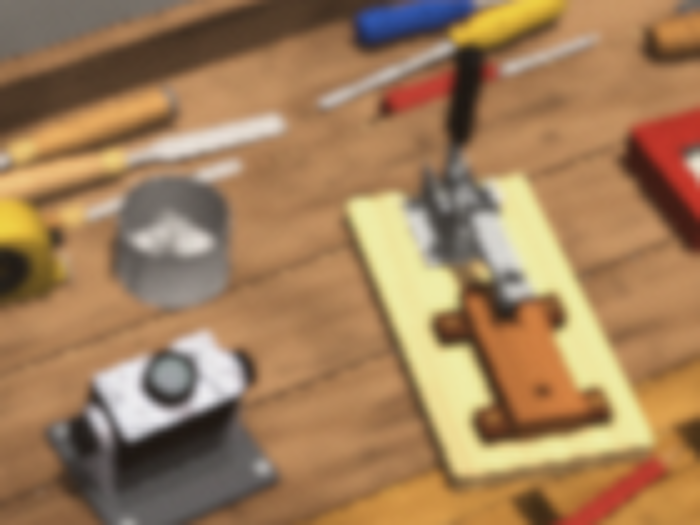

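```bash
cat > h.py <<'E'
import numpy as np,cv2
from scipy.spatial.transform import Rotation as Rn
from scipy.optimize import least_squares
def K(m):
    f=210/np.tan(np.radians(m['vfov'])/2);return np.array([[f,0,m['cx']],[0,f,m['cy']],[0,0,1]])
def proj(m,P): return cv2.projectPoints(np.array(P,float).reshape(-1,1,3),np.array(m['rvec']),np.array(m['tvec']),K(m),None)[0][:,0]
def ray(m,uv):
    R=Rn.from_rotvec(m['rvec']).as_matrix();d=R.T@np.linalg.inv(K(m))@np.array([*uv,1.]);return -R.T@m['tvec'],d/np.linalg.norm(d)
def atz(m,uv,z): c,d=ray(m,uv);return c+d*(z-c[2])/d[2]
def tri(obs):
    A=0;b=0;
    for m,uv in obs:
        c,d=ray(m,uv);M=np.eye(3)-np.outer(d,d);A=A+M;b=b+M@c
    return np.linalg.solve(A,b)
E
python3 - <<'E'
from h import *
from plant import arm
np.set_printoptions(precision=1,suppress=True)
T=arm.camera_model('top');S=arm.camera_model('scene')
t=lambda x,y:(x/5+260-.4,y/5+190-.4); s=lambda x,y:(x/5+250-.4,y/5+148-.4)
# triangulated
for n,a,b in [('far-left',(565,108),(347,205)),('far-right',(727,250),(525,178)),('near-right',(463,553),(652,440)),('near-left',(303,407),(455,475)),('lens',(149,146),(171,376)),('knobL',(70,97),(93,425)),('knobR',(238,178),(245,360)),('hole',(425,441),(543,390)),('handletop',(690,195),(468,50))]:
    p=tri([(T,t(*a)),(S,s(*b))]);print(n,p,atz(T,t(*a),18),atz(S,s(*b),18),proj(T,p)-t(*a))
print('foot top',[atz(T,t(*a),10) for a in [(108,27),(270,103),(200,257),(37,182)]])
print('foot bolts scn',[atz(S,s(*a),10) for a in [(262,468),(128,522)]], 'top',[atz(T,t(*a),10) for a in [(195,237),(52,170),(254,111),(112,45)]])
print('tin',atz(T,t(388,0),50))
E
```

```text
far-left [ 512.4 -355.5   12.2] [ 512.4 -354.    18. ] [ 509.6 -350.4   18. ] [[0.1 0.1]]
far-right [ 427.5 -445.    13.2] [ 428.7 -442.9   18. ] [ 424.8 -440.9   18. ] [[0.2 0.4]]
near-right [ 261.4 -286.3   15.6] [ 262.1 -285.7   18. ] [ 260.7 -284.5   18. ] [[0.1 0.1]]
near-left [ 345.9 -198.6   12.5] [ 346.2 -198.1   18. ] [ 344.5 -194.4   18. ] [[-0. -0.]]
lens [ 493.  -114.3   85.2] [ 496.9 -114.8   18. ] [ 522.8 -161.9   18. ] [[0.1 0.2]]
knobL [520.4 -72.8  64.2] [526.3 -70.2  18. ] [ 539.7 -103.7   18. ] [[0.5 0.8]]
knobR [ 474.5 -163.3   64.5] [ 477.2 -165.2   18. ] [ 492.7 -198.5   18. ] [[0.2 0.4]]
hole [ 326.9 -263.8   39.3] [ 325.3 -266.6   18. ] [ 331.4 -282.    18. ] [[0.1 0.2]]
handletop [ 458.  -384.5  153.3] [ 460.6 -423.3   18. ] [ 518.1 -534.6   18. ] [[0. 0.]]
foot top [array([567.1, -93. ,  10. ]), array([ 520.4, -185.5,   10. ]), array([ 432.6, -142.4,   10. ]), array([478.3, -49.7,  10. ])]
foot bolts scn [array([ 442.8, -139.6,   10. ]), array([485.5, -62.2,  10. ])] top [array([ 444.2, -139.9,   10. ]), array([485. , -58.5,  10. ]), array([ 516. , -176.1,   10. ]), array([556.5, -95. ,  10. ])]
tin [ 573.5 -250.4   50. ]
```

Top crop: the larger camera sits at (149,146) px with its lens leaning slightly to the robot, next to the tin; the fixture's base corners are (565,108), (727,250), (463,553), (303,407). Scene crop: the lens is at (171,376) and the upright handle top at (468,50). Triangulation gives a lens height of about 85 mm. Next I check the wrist camera's mounting and plan a closer look.

```bash
cat >> h.py <<'E'
def pose(s): return np.array(s['tool_pos']),Rn.from_euler('xyz',s['orientation'])
def down(yaw): return Rn.from_euler('xyz',[np.pi,0,yaw])
def plan(p,R,way):
    for q,Q in way:
        d=R.inv().apply(np.array(q)-p)/120; w=(R.inv()*Q).as_rotvec()/np.pi
        print('xyz',np.round(d,3).tolist(),'twist',np.round(w,4).tolist(),'rows>=',round(max(np.linalg.norm(d)*120/41.7,np.linalg.norm(w)*180/7.16),1)); p,R=np.array(q),Q
E
python3 - <<'E'
from h import *
from plant import arm
np.set_printoptions(precision=2,suppress=True)
p,R=pose(arm.state());m=arm.camera_model('wrist')
W=Rn.from_rotvec(m['rvec']);c=-W.inv().apply(m['tvec'])
print('cam in tool',R.inv().apply(c-p),'axes in tool',(W*R).inv().as_matrix())
Y=2.384
plan(p,R,[((250,430,260),down(2.7)),((330,270,290),down(2.5)),((380,100,300),down(Y)),((400,-30,300),down(Y))])
for q in[(400,-30,300),(440,-130,300)]:
    C=np.array(q)+down(Y).apply(R.inv().apply(c-p)); Wd=(W*R)*down(Y).inv()
    mm=dict(m,rvec=Wd.as_rotvec(),tvec=-Wd.apply(C)); print(q,C,proj(mm,[(492,-114,90),(387,-321,18),(350,-286,40)]))
E
```

```text
cam in tool [  66.69    0.68 -143.01] axes in tool [[-0.   -0.96 -0.27]
 [ 1.   -0.    0.  ]
 [-0.   -0.27  0.96]]
xyz [-1.041, -0.569, -0.242] twist [-0.0003, -0.0, 0.0537] rows>= 3.5
xyz [-1.173, -0.921, -0.25] twist [0.0, -0.0, 0.0637] rows>= 4.3
xyz [-1.182, -0.886, -0.083] twist [0.0, -0.0, 0.0369] rows>= 4.3
xyz [-0.866, -0.673, -0.0] twist [0.0, 0.0, 0.0] rows>= 3.2
(400, -30, 300) [352.02  16.32 443.01] [[275.15 281.94]
 [119.29 299.02]
 [107.14 273.81]]
(440, -130, 300) [392.02 -83.68 443.01] [[316.59 201.12]
 [143.72 234.73]
 [132.85 202.58]]
```

>>> {"name": "drive_tool", "arguments": {"xyz": [[-0.35, -0.19, -0.08], [-0.7, -0.38, -0.16], [-1, -0.55, -0.24], [-1, -0.55, -0.24]], "twist": [[0, 0, 0.018], [0, 0, 0.036], [0, 0, 0.054], [0, 0, 0.054]]}}

```text
time_s: 0.48
tool_pos: [248.3, 431.3, 261.0]
orientation: [3.141, 0.001, 2.694]
ft_force: [-0.2, 0.1, 0.2]
gripper_width: 85.4
grip_force: 0.0
```

>>> {"name": "drive_tool", "arguments": {"xyz": [[-0.25, -0.23, -0.06], [-0.5, -0.46, -0.12], [-0.75, -0.69, -0.18], [-1, -0.92, -0.25], [-1, -0.92, -0.25]], "twist": [[0, 0, 0.016], [0, 0, 0.032], [0, 0, 0.048], [0, 0, 0.064], [0, 0, 0.064]]}}

```text
time_s: 0.9
tool_pos: [309.2, 278.2, 291.4]
orientation: [3.141, 0.002, 2.491]
ft_force: [-0.2, 0.6, 0.2]
gripper_width: 85.5
grip_force: 0.0
```

>>> {"name": "drive_tool", "arguments": {"xyz": [[-0.25, -0.22, 0], [-0.5, -0.44, 0], [-0.75, -0.66, 0], [-1, -0.88, 0], [-1, -0.88, 0]], "twist": [[0, 0, 0.01], [0, 0, 0.02], [0, 0, 0.03], [0, 0, 0.037], [0, 0, 0.037]]}}

```text
time_s: 1.32
tool_pos: [340.6, 121.2, 290.1]
orientation: [-3.141, 0.001, 2.375]
ft_force: [-0.1, 0.4, 0.8]
gripper_width: 85.3
grip_force: 0.0
```

Run:
```python
from h import *
from plant import arm
s=arm.state();p,R=pose(s);print(s['time_s'],p,s['orientation'],s['joint_pos'])
Y=2.384
plan(p,R,[((380,75,280),down(Y)),((400,-30,260),down(Y)),((470,-130,260),down(Y)),((405,-240,280),down(Y)),((340,-290,280),down(Y))])
```

```text
1.3167 [340.64367999 121.21325824 290.08588466] [-3.14090950e+00  1.21592966e-03  2.37458651e+00] [ 2.13927529e-01 -7.83974369e-02  2.00212683e+00 -1.48185559e-03
  1.21775498e+00 -5.89349962e-01]
xyz [-0.503, -0.05, 0.085] twist [-0.0002, 0.0004, -0.003] rows>= 1.5
xyz [-0.722, -0.521, 0.167] twist [0.0, 0.0, 0.0] rows>= 2.6
xyz [-0.996, -0.205, -0.0] twist [0.0, 0.0, 0.0] rows>= 2.9
xyz [-0.236, -1.038, -0.167] twist [0.0, 0.0, 0.0] rows>= 3.1
xyz [0.107, -0.675, -0.0] twist [0.0, 0.0, 0.0] rows>= 2.0
```

>>> {"name": "drive_tool", "arguments": {"xyz": [[-0.25, -0.02, 0.04], [-0.5, -0.05, 0.08], [-0.75, -0.25, 0.14], [-1, -0.42, 0.2], [-1, -0.55, 0.25], [-1, -0.55, 0.25], [-1, -0.55, 0.25]], "twist": [[0, 0, 0], [0, 0, 0], [0, 0, 0], [0, 0, 0], [0, 0, 0], [0, 0, 0], [0, 0, 0]]}}

```text
time_s: 1.9
tool_pos: [381.2, -4.3, 259.9]
orientation: [-3.141, -0.001, 2.38]
ft_force: [0.1, 0.1, -0.4]
gripper_width: 85.4
grip_force: 0.0
```

```bash
cat > snap.py <<'E'
import sys,pickle
from h import *
from plant import arm
m=arm.camera_model('wrist');i=arm.read_camera('wrist');n=sys.argv[1]
cv2.imwrite(f'pics/{n}.png',i);pickle.dump(m,open(f'pics/{n}.pkl','wb'));s=arm.state();print(s['time_s'],s['tool_pos'],s['joint_velocities'].round(3))
E
python3 snap.py w1
```

```text
1.95 [381.50326505  -3.84403287 260.25376152] [ 0.023 -0.    -0.009  0.001  0.001 -0.002]
```

>>> {"name": "drive_tool", "arguments": {"xyz": [[-0.2, -0.15, 0], [-0.4, -0.3, 0], [-0.6, -0.45, 0], [-0.8, -0.6, 0], [-0.8, -0.6, 0], [-0.8, -0.6, 0]], "twist": [[0, 0, 0], [0, 0, 0], [0, 0, 0], [0, 0, 0], [0, 0, 0], [0, 0, 0]]}}

```text
time_s: 2.45
tool_pos: [402.0, -122.6, 260.3]
orientation: [3.141, 0.0, 2.381]
ft_force: [-0.4, 0.5, 0.5]
gripper_width: 84.9
grip_force: 0.0
```

```bash
python3 snap.py w2
python3 - <<'E'
from h import *
import pickle
T=[]
for n in('w1','w2'):
    m=pickle.load(open(f'pics/{n}.pkl','rb'));u=proj(m,[(495,-116,60)])[0].round().astype(int);i=cv2.imread(f'pics/{n}.png')
    x=min(max(u[0]-100,0),360);y=min(max(u[1]-100,0),220);print(n,u,x,y)
    T.append(cv2.resize(i[y:y+200,x:x+200],None,fx=2,fy=2,interpolation=cv2.INTER_CUBIC))
cv2.imwrite('pics/pair.png',np.hstack(T))
E
```

```text
2.5 [ 401.69816676 -121.87878781  260.20413705] [ 0.017 -0.011  0.013  0.     0.001  0.   ]
w1 [271 314] 171 214
w2 [336 236] 236 136
```

View pics/pair.png

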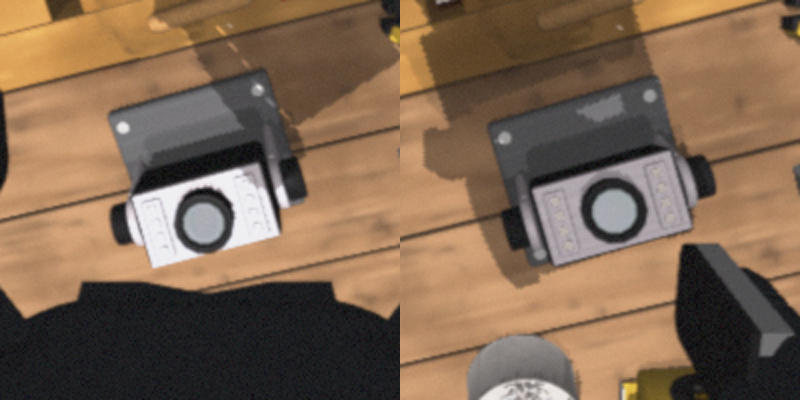

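Both views show the head's bright face with the lens at (206,222) in the left crop and (213,210) in the right crop. The face corners, knobs and near foot corners are also readable. I fit a model to them.

```bash
cat > camfit.py <<'E'
from h import *
import pickle
from plant import arm
np.set_printoptions(precision=3,suppress=True)
T=arm.camera_model('top');S=arm.camera_model('scene')
w1,w2=[pickle.load(open(f'pics/{n}.pkl','rb')) for n in('w1','w2')]
t=lambda x,y:(x/5+260-.4,y/5+190-.4); s=lambda x,y:(x/5+250-.4,y/5+148-.4)
a=lambda x,y:(x/2+171-.25,y/2+214-.25); b=lambda x,y:(x/2+236-.25,y/2+136-.25)
# foot frame: y axis = left of robot; image upside-down: image left = +y? decided by geometry below
O=[]
def add(m,f,pts,names,w):
    for p,n in zip(pts,names): O.append((m,f(*p),n,w))
fc=['fNL','fNR','fFR','fFL']; 
M={'fNL':(-50,54),'fNR':(-50,-54),'fFL':(50,54),'fFR':(50,-54)}
add(w1,a,[(108,112),(265,70)],['fNR','fNL'],1);add(w2,b,[(88,122),(258,76)],['fNR','fNL'],1)
add(T,t,[(108,27),(270,103),(200,257),(37,182)],['fFL','fFR','fNR','fNL'],.8)
H={'hNR':(-23,-39),'hNL':(-23,39),'hFL':(23,39),'hFR':(23,-39)}
add(w1,a,[(132,193),(265,162),(281,236),(152,268)],['hNR','hNL','hFL','hFR'],1)
add(w2,b,[(132,188),(273,150),(291,228),(157,265)],['hNR','hNL','hFL','hFR'],1)
for m,f,p,w in[(w1,a,(206,222),1),(w2,b,(213,210),1),(T,t,(149,146),1),(S,s,(171,376),1)]: O.append((m,f(*p),'lens',w))
def frame(x):
    F=Rn.from_euler('z',x[2]);c=np.array([x[0],x[1],0]);return F,c,F*Rn.from_euler('y',-x[3]),c+[0,0,55]
def pt(n,x):
    F,c,G,ax=frame(x)
    if n=='lens':return ax+G.apply((0,0,36))
    if n[0]=='f':return c+F.apply((*M[n],10))
    return ax+G.apply((*H[n],x[4]))
res=lambda x:np.concatenate([w*(proj(m,pt(n,x))[0]-u) for m,u,n,w in O])
r=least_squares(res,[500,-117,-.45,.2,32],loss='soft_l1')
if __name__=='__main__':
    J=r.jac;print(r.x,np.sqrt(np.diag(np.linalg.inv(J.T@J))));
    for o,e in zip(O,r.fun.reshape(-1,2)):print(o[2],e.round(1),end='; ')
    print('\ntri lens w',tri([(w1,a(206,222)),(w2,b(213,210))]),pt('lens',r.x),'knobs',tri([(w1,a(122,224)),(w2,b(116,229))]),tri([(w1,a(292,181)),(w2,b(303,177))]))
    F,c,G,ax=frame(r.x);print('focus',ax+G.apply((0,0,146)))
E
python3 camfit.py
python3 - <<'E'
from h import *
from plant import arm
p,R=pose(arm.state());plan(p,R,[((360,-230,280),down(2.384)),((330,-290,290),down(2.384))])
E
```

```text
[ 500.06  -114.652   -0.482    0.202   20.391] [0.718 0.574 0.01  0.039 1.888]
fNR [-1.1  0.7]; fNL [1.6 0.2]; fNR [-0.6  0.7]; fNL [ 1.9 -0.6]; fFL [-0.8 -0.6]; fFR [0.1 0.3]; fNR [-0.8  0.6]; fNL [-1.7 -0.7]; hNR [-1.7 -0.7]; hNL [-1.3 -2.3]; hFL [ 1.6 -0.4]; hFR [-0.4 -0.1]; hNR [-2.  -1.4]; hNL [ 0.3 -1.9]; hFL [2.5 1.4]; hFR [-3.   1.6]; lens [-0.8  1.7]; lens [1.6 1.7]; lens [-1.  -0.1]; lens [-0.9 -0.6]; 
tri lens w [ 494.314 -111.726   85.132] [ 493.645 -111.296   90.264] knobs [ 475.493 -160.996   59.692] [520.22 -67.23  65.42]
focus [ 474.042 -101.044  198.017]
xyz [-0.368, -0.893, -0.165] twist [0.0001, -0.0, -0.0006] rows>= 2.8
xyz [-0.162, -0.535, -0.083] twist [0.0, 0.0, 0.0] rows>= 1.6
```

```bash
cat > c2.py <<'E'
from camfit import *
A=[(132,193),(265,162),(281,236),(152,268)];B=[(132,188),(273,150),(291,228),(157,265)]
P=np.array([tri([(w1,a(*i)),(w2,b(*j))]) for i,j in zip(A,B)]);print(P,[np.linalg.norm(P[i]-P[i-1]) for i in range(4)],P.mean(0))
def pt2(n,x):
    F,c,G,ax=frame(x)
    if n[0]=='h':return ax+G.apply((H[n][0]*x[5],H[n][1]*x[5],x[4]))
    return ax+G.apply((0,0,36)) if n=='lens' else c+F.apply((*M[n],10))
res=lambda x:np.concatenate([w*(proj(m,pt2(n,x))[0]-u) for m,u,n,w in O])
r=least_squares(res,[500,-117,-.45,.2,32,.9],loss='soft_l1');print(r.x,r.cost,r.fun.reshape(-1,2).round(1).tolist())
F,c,G,ax=frame(r.x);print('focus',ax+G.apply((0,0,146)))
E
python3 c2.py
```

```text
[[ 460.894 -136.57    69.563]
 [ 497.558  -69.155   68.656]
 [ 531.259  -89.311   81.822]
 [ 494.788 -152.162   88.169]] [np.float64(41.6901849095583), np.float64(76.74444441845804), np.float64(41.41699914090763), np.float64(72.94281422998343)] [ 496.125 -111.8     77.053]
[ 499.927 -114.504   -0.482    0.235   24.79     0.941] 12.629913004814465 [[-1.1, 0.6], [1.6, 0.1], [-0.6, 0.6], [1.9, -0.7], [-0.9, -0.6], [0.0, 0.3], [-0.9, 0.6], [-1.7, -0.6], [-0.1, 0.4], [-3.1, -0.3], [-0.7, 0.2], [0.4, -0.2], [0.4, -1.1], [-0.9, -0.7], [1.1, 0.8], [-1.1, 0.2], [-1.0, 0.5], [1.3, 0.4], [-1.2, 0.3], [-0.7, -0.2]]
focus [469.828 -98.768 196.994]
```

Run:
```python
from h import *
from plant import arm
p,R=pose(arm.state());D=down(2.384);plan(p,R,[((475,-140,220),D),((546,-159,150),D),((477,-232,150),D),((350,-287,280),D)])
```

```text
xyz [-0.547, 0.311, 0.335] twist [0.0001, -0.0, -0.0006] rows>= 2.1
xyz [-0.539, 0.292, 0.583] twist [0.0, 0.0, 0.0] rows>= 2.4
xyz [-0.0, -0.837, -0.0] twist [0.0, 0.0, 0.0] rows>= 2.4
xyz [0.454, -1.06, -1.083] twist [0.0, 0.0, 0.0] rows>= 4.6
```

>>> {"name": "drive_tool", "arguments": {"xyz": [[-0.25, 0.15, 0.1], [-0.5, 0.3, 0.25], [-0.75, 0.45, 0.5], [-1, 0.6, 0.75], [-1, 0.6, 0.9], [-1, 0.6, 0.9], [-1, 0.6, 0.9], [-1, 0.6, 0.9]], "twist": [[0, 0, 0], [0, 0, 0], [0, 0, 0], [0, 0, 0], [0, 0, 0], [0, 0, 0], [0, 0, 0], [0, 0, 0]]}}

```text
time_s: 3.17
tool_pos: [538.0, -152.1, 153.5]
orientation: [3.141, 0.001, 2.383]
ft_force: [-0.7, -0.1, 0.9]
gripper_width: 85.5
grip_force: 0.0
```

```bash
python3 snap.py w3
```

```text
3.2167 [ 538.16468022 -152.42205173  153.93161732] [-0.01  -0.009 -0.001 -0.001 -0.006 -0.002]
```

>>> {"name": "drive_tool", "arguments": {"xyz": [[0, -0.2, 0], [0, -0.4, 0], [0, -0.6, 0], [0, -0.8, 0], [0, -0.8, 0], [0, -0.8, 0], [0, -0.8, 0]], "twist": [[0, 0, 0], [0, 0, 0], [0, 0, 0], [0, 0, 0], [0, 0, 0], [0, 0, 0], [0, 0, 0]]}}

```text
time_s: 3.8
tool_pos: [472.3, -222.5, 153.4]
orientation: [3.141, 0.002, 2.382]
ft_force: [0.5, -0.8, 0.1]
gripper_width: 85.7
grip_force: 0.0
```

```bash
python3 snap.py w4
python3 - <<'E'
from h import *
import pickle
T=[]
for n in('w3','w4'):
    m=pickle.load(open(f'pics/{n}.pkl','rb'));u=proj(m,[(497,-114,70)])[0].round().astype(int);i=cv2.imread(f'pics/{n}.png')
    x=min(max(u[0]-100,0),360);y=min(max(u[1]-125,0),170);print(n,u,x,y)
    T.append(cv2.resize(i[y:y+250,x:x+200],None,fx=2,fy=2,interpolation=cv2.INTER_CUBIC))
cv2.imwrite('pics/pair2.png',np.hstack(T))
E
```

```text
3.85 [ 472.38410421 -222.31770405  153.09355634] [ 0.008  0.013 -0.001 -0.001 -0.001 -0.002]
w3 [271 130] 171 5
w4 [417 128] 317 3
```

View pics/pair2.png

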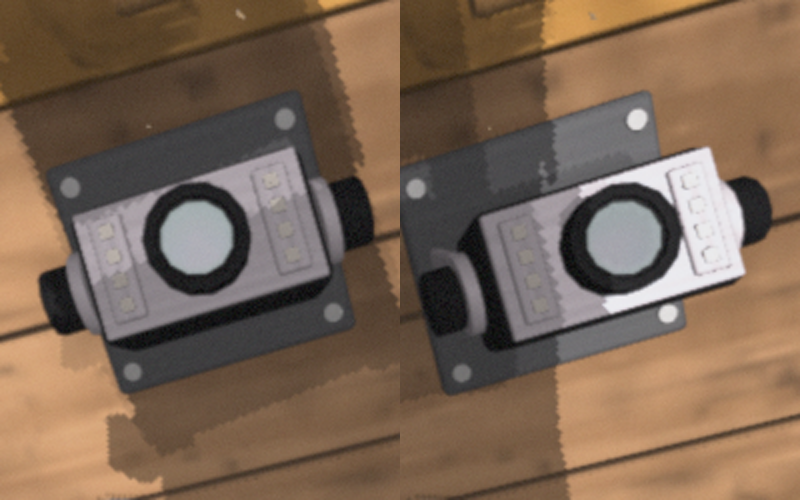

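The head is large in both crops: lens glass at (197,238) left and (624,237) right, face corners and foot bolts sharp. I refit on these.

```bash
cat > c3.py <<'E'
from camfit import *
w3,w4=[pickle.load(open(f'pics/{n}.pkl','rb')) for n in('w3','w4')]
a=lambda x,y:(x/2+171-.25,y/2+5-.25); b=lambda x,y:(x/2+317-.25,y/2+3-.25)
A={'hNR':(73,216),'hNL':(296,147),'hFL':(330,274),'hFR':(108,341),'lens':(197,238),'bNR':(70,188),'bNL':(285,119),'bFL':(333,313),'bFR':(133,372),'fNR':(48,170),'fNL':(298,91),'fFL':(354,325),'fFR':(125,393)}
B={'hNR':(81,216),'hNL':(310,148),'hFL':(345,272),'hFR':(116,341),'lens':(224,237),'bNR':(15,188),'bNL':(237,119),'bFL':(268,313),'bFR':(61,372),'fNL':(251,91),'fFL':(285,325),'fFR':(47,394)}
for k in A:
    if k in B:print(k,tri([(w3,a(*A[k])),(w4,b(*B[k]))]))
O=[(w3,a(*A[k]),k) for k in A]+[(w4,b(*B[k]),k) for k in B]
def pt(n,x):
    F,c,G,ax=frame(x)
    if n=='lens':return ax+G.apply((0,0,x[9]))
    if n[0]=='h':return ax+G.apply((H[n][0]*x[5],H[n][1]*x[6],x[4]))
    if n[0]=='b':return c+F.apply((M['f'+n[1:]][0]*x[7],M['f'+n[1:]][1]*x[8],10))
    return c+F.apply((*M[n],10))
res=lambda x:np.concatenate([proj(m,pt(n,x))[0]-u for m,u,n in O]+[[(x[9]-35)/2]])
r=least_squares(res,[500,-115,-.48,.25,30,1,1,.8,.8,35],loss='soft_l1')
J=r.jac;print(r.x,np.sqrt(np.diag(np.linalg.inv(J.T@J))));print(r.fun[:-1].reshape(-1,2).round(1).tolist())
F,c,G,ax=frame(r.x);print('focus',ax+G.apply((0,0,146)))
E
python3 c3.py
```

```text
hNR [ 460.839 -136.211   73.386]
hNL [494.717 -70.368  71.881]
hFL [529.638 -88.818  82.94 ]
hFR [ 496.626 -154.684   84.035]
lens [ 492.92  -111.514   88.256]
bNR [ 444.277 -137.751   11.197]
bNL [485.019 -57.169  11.764]
bFL [556.274 -93.361  12.357]
bFR [ 516.011 -173.697   10.426]
fNL [480.871 -46.356   9.975]
fFL [567.355 -89.995   8.626]
fFR [ 521.029 -184.655    4.959]
[ 500.538 -115.326   -0.468    0.245   23.958    0.895    0.942    0.805
    0.84    34.653] [0.257 0.217 0.004 0.013 0.878 0.012 0.007 0.006 0.006 1.179]
[[-0.2, 0.2], [-1.0, -0.2], [0.1, -0.4], [0.3, -0.7], [0.1, -0.2], [0.2, -0.5], [0.2, -0.3], [0.3, -0.5], [-0.2, -0.4], [-2.9, -0.4], [1.2, -2.5], [2.2, 1.5], [-2.0, 2.2], [-0.3, 0.7], [-0.0, -0.5], [0.2, 0.9], [-0.2, -0.2], [0.3, 0.6], [-0.2, 0.3], [-0.6, 0.2], [-0.6, 0.2], [-0.3, 0.5], [1.4, -2.1], [2.6, 2.1], [-0.3, 2.5]]
focus [468.889 -99.339 196.629]
```

Run:
```python
from h import *
from plant import arm
p,R=pose(arm.state());D=down(2.384);plan(p,R,[((430,-305,250),D),((369,-370,250),D)])
```

```text
xyz [-0.22, -0.742, -0.808] twist [0.0002, 0.0005, -0.0006] rows>= 3.2
xyz [-0.003, -0.743, -0.0] twist [0.0, 0.0, 0.0] rows>= 2.1
```

>>> {"name": "drive_tool", "arguments": {"xyz": [[0, -0.1, -0.3], [-0.1, -0.3, -0.6], [-0.2, -0.5, -0.8], [-0.2, -0.75, -0.8], [-0.2, -0.75, -0.8], [-0.2, -0.75, -0.8], [-0.2, -0.75, -0.8]], "twist": [[0, 0, 0], [0, 0, 0], [0, 0, 0], [0, 0, 0], [0, 0, 0], [0, 0, 0], [0, 0, 0]]}}

```text
time_s: 4.43
tool_pos: [427.6, -303.7, 248.0]
orientation: [3.141, -0.0, 2.382]
ft_force: [0.6, 0.2, -0.8]
gripper_width: 85.7
grip_force: 0.0
```

```bash
python3 snap.py w5
```

```text
4.4833 [ 427.73504157 -303.50015084  247.8024952 ] [ 0.005  0.003  0.001 -0.001 -0.002 -0.004]
```

>>> {"name": "drive_tool", "arguments": {"xyz": [[0, -0.25, 0], [0, -0.5, 0], [0, -0.75, 0], [0, -0.75, 0], [0, -0.75, 0], [0, -0.75, 0]], "twist": [[0, 0, 0], [0, 0, 0], [0, 0, 0], [0, 0, 0], [0, 0, 0], [0, 0, 0]]}}

```text
time_s: 4.98
tool_pos: [365.9, -368.9, 247.8]
orientation: [3.141, -0.001, 2.383]
ft_force: [1.3, 0.7, 1.1]
gripper_width: 85.1
grip_force: 0.0
```

```bash
python3 snap.py w6
python3 - <<'E'
from h import *
import pickle
T=[]
for n in('w5','w6'):
    m=pickle.load(open(f'pics/{n}.pkl','rb'));u=proj(m,[(365,-300,30)])[0].round().astype(int);i=cv2.imread(f'pics/{n}.png')
    x=min(max(u[0]-110,0),360);y=min(max(u[1]-120,0),120);print(n,u,x,y)
    T.append(cv2.resize(i[y:y+300,x:x+200],None,fx=2,fy=2,interpolation=cv2.INTER_CUBIC))
cv2.imwrite('pics/pair3.png',np.hstack(T))
E
```

```text
5.0333 [ 366.07850712 -368.79558049  247.8792097 ] [ 0.004 -0.     0.001 -0.002  0.002 -0.005]
w5 [234 131] 124 11
w6 [319 131] 209 11
```

View pics/pair3.png

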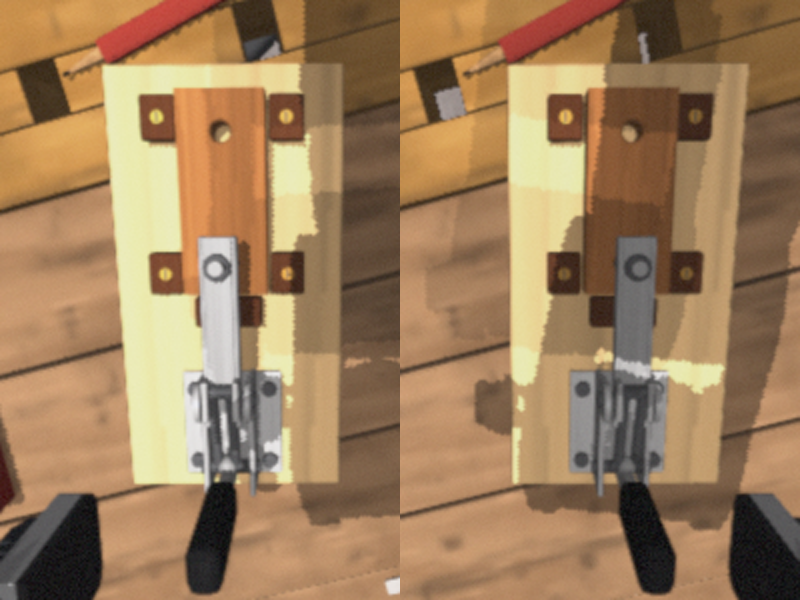

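Both crops show the fixture nearly square to the image; block near corners at (174,88)/(265,88) left and (586,88)/(676,88) right, base corners and handle top at (207,570)/(655,570) readable.

Run:
```python
from h import *
import pickle
np.set_printoptions(precision=1,suppress=True)
w5,w6=[pickle.load(open(f'pics/{n}.pkl','rb')) for n in('w5','w6')]
a=lambda x,y:(x/2+124-.25,y/2+11-.25); b=lambda x,y:(x/2+209-.25,y/2+11-.25)
A=dict(NR=(103,64),NL=(342,64),FR=(135,484),FL=(339,483),bNR=(174,88),bNL=(265,88),bFR=(182,293),bFL=(268,293),hole=(220,131),s1=(156,117),s2=(286,116),s3=(165,274),s4=(287,272),foot=(216,268),htop=(207,570))
B=dict(NR=(108,65),NL=(348,65),FR=(114,483),FL=(317,484),bNR=(186,88),bNL=(276,88),bFR=(183,293),bFL=(273,293),hole=(231,132),s1=(166,117),s2=(295,116),s3=(164,273),s4=(286,272),foot=(238,268),htop=(255,570))
for k in A:print(k,tri([(w5,a(*A[k])),(w6,b(*B[k]))]))
O=[(w5,a(*A[k]),k) for k in A]+[(w6,b(*B[k]),k) for k in B]
M=dict(NR=(-116,-62,18),NL=(-116,62,18),FR=(116,-62,18),FL=(116,62,18),s1=(-89,-32.5,31),s2=(-89,32.5,31),s3=(-11,-32.5,31),s4=(-11,32.5,31),bNR=(-100,-22,40),bNL=(-100,22,40),bFR=(0,-22,40),bFL=(0,22,40),hole=(-80,0,40),htop=(95,0,155))
f=lambda x:np.concatenate([proj(m,Rn.from_euler('z',x[2]).apply(np.array(M[k])+[x[3]*(k[0]=='b' or k=='hole'),0,0])+[x[0],x[1],x[4]])[0]-u for m,u,k in O if k in M])
r=least_squares(f,[387,-320,-.757,0,0],loss='soft_l1');print(r.x.round(4));print([(o[2],e) for o,e in zip([o for o in O if o[2] in M],r.fun.reshape(-1,2).round(1).tolist())])
```

```text
NR [ 260.4 -282.7   15.5]
NL [ 345.1 -194.2   18. ]
FR [ 429.2 -440.7   17.9]
FL [ 514.8 -352.3   15.3]
bNR [ 297.2 -264.    33.2]
bNL [ 327.9 -231.3   31.2]
bFR [ 370.  -332.9   39.1]
bFL [ 400.6 -299.1   47.1]
hole [ 327.6 -261.8   37. ]
s1 [ 300.2 -280.2   33.1]
s2 [ 344.3 -232.7   31. ]
s3 [ 356.4 -333.4   32.2]
s4 [ 400.5 -285.9   31.9]
foot [ 373.9 -305.3   74.4]
htop [ 458.9 -384.7  145.5]
[ 387.  -317.4   -0.8   -1.3   -3. ]
[('NR', [-0.5, 0.4]), ('NL', [0.7, -0.3]), ('FR', [-0.2, -0.6]), ('FL', [-0.0, -0.7]), ('bNR', [-0.1, 0.1]), ('bNL', [-0.6, -0.1]), ('bFR', [1.2, 0.2]), ('bFL', [-0.2, 0.0]), ('hole', [0.2, 0.4]), ('s1', [0.8, 0.4]), ('s2', [0.0, 0.5]), ('s3', [0.8, -0.3]), ('s4', [0.3, 0.3]), ('htop', [-1.4, 0.5]), ('NR', [-0.6, -0.2]), ('NL', [0.0, -0.9]), ('FR', [-0.8, -0.2]), ('FL', [-0.0, -1.2]), ('bNR', [0.8, -0.0]), ('bNL', [0.9, -0.3]), ('bFR', [0.7, 0.1]), ('bFL', [-2.7, -0.1]), ('hole', [0.1, -0.3]), ('s1', [-0.5, 0.2]), ('s2', [-0.8, 0.3]), ('s3', [-0.1, 0.0]), ('s4', [-0.6, 0.2]), ('htop', [1.5, 0.4])]
```

```bash
cat > jig.py <<'E'
from h import *
J0=np.array([387,-318.5,0]);JY=-.753;D=down(JY+np.pi)
def jw(x,y,z): return J0+Rn.from_euler('z',JY).apply((x,y,z))
def tip(phi,r=80): return jw(95+r*np.sin(phi)-11*np.cos(phi)-11,0,40+r*np.cos(phi)+11*np.sin(phi))
def rows(p,R,way):
    for q,Q in way: print(np.round(R.inv().apply(np.array(q)-p)/120,2).tolist(),np.round((R.inv()*Q).as_rotvec()/np.pi,4).tolist())
E
python3 - <<'E'
from jig import *
from plant import arm
p,R=pose(arm.state())
a=jw(58,0,205);plan(p,R,[(a,D),(jw(60,0,120),D)])
print('A');rows(jw(60,0,120),D,[(tip(f),D) for f in np.linspace(.05,.6,8)])
print('B');rows(tip(.6),D,[(tip(f),D) for f in np.linspace(.7,1.28,7)])
E
```

```text
xyz [-0.322, 0.427, 0.357] twist [0.0001, -0.0001, -0.0017] rows>= 1.8
xyz [-0.017, 0.0, 0.708] twist [0.0, 0.0, 0.0] rows>= 2.0
A
[-0.14, 0.0, -0.0] [0.0, 0.0, 0.0]
[-0.19, -0.0, -0.01] [0.0, 0.0, 0.0]
[-0.25, 0.0, -0.0] [0.0, 0.0, 0.0]
[-0.3, 0.0, 0.0] [0.0, 0.0, 0.0]
[-0.35, 0.0, 0.01] [0.0, 0.0, 0.0]
[-0.4, 0.0, 0.03] [0.0, 0.0, 0.0]
[-0.45, 0.0, 0.04] [0.0, 0.0, 0.0]
[-0.5, -0.0, 0.06] [0.0, 0.0, 0.0]
B
[-0.06, 0.0, 0.03] [0.0, 0.0, 0.0]
[-0.11, 0.0, 0.07] [0.0, 0.0, 0.0]
[-0.16, 0.0, 0.11] [0.0, 0.0, 0.0]
[-0.21, 0.0, 0.16] [0.0, 0.0, 0.0]
[-0.25, 0.0, 0.21] [0.0, 0.0, 0.0]
[-0.28, 0.0, 0.27] [0.0, 0.0, 0.0]
[-0.31, 0.0, 0.32] [0.0, 0.0, 0.0]
```

>>> {"name": "drive_tool", "arguments": {"xyz": [[-0.15, 0.2, 0.1], [-0.32, 0.43, 0.25], [-0.32, 0.43, 0.36], [-0.32, 0.43, 0.36], [-0.32, 0.43, 0.36], [-0.32, 0.43, 0.36]], "twist": [[0, 0, -0.0017], [0, 0, -0.0017], [0, 0, -0.0017], [0, 0, -0.0017], [0, 0, -0.0017], [0, 0, -0.0017]], "grip": 0}}

```text
time_s: 5.53
tool_pos: [428.7, -358.6, 205.7]
orientation: [-3.142, 0.001, 2.388]
ft_force: [-0.4, -0.2, 0.9]
gripper_width: 12.6
grip_force: 0.0
```

>>> {"name": "drive_tool", "arguments": {"xyz": [[0, 0, 0], [0, 0, 0.2], [0, 0, 0.4], [0, 0, 0.6], [0, 0, 0.7], [0, 0, 0.7], [0, 0, 0.7]], "twist": [[0, 0, 0], [0, 0, 0], [0, 0, 0], [0, 0, 0], [0, 0, 0], [0, 0, 0], [0, 0, 0]]}}

```text
time_s: 6.12
tool_pos: [428.6, -359.2, 121.7]
orientation: [-3.142, 0.0, 2.387]
ft_force: [0.0, 0.6, -0.1]
gripper_width: -0.1
grip_force: 0.0
```

Run:
```python
from jig import *
from plant import arm
p,R=pose(arm.state());print(Rn.from_euler('z',-JY).apply(p-J0))
```

```text
[ 58.20756502  -1.209083   121.69606723]
```

>>> {"name": "drive_tool", "arguments": {"xyz": [[-0.15, 0.01, 0], [-0.2, 0.01, 0], [-0.26, 0.01, 0.01], [-0.31, 0.01, 0.02], [-0.36, 0.01, 0.03], [-0.41, 0.01, 0.04], [-0.46, 0.01, 0.06], [-0.51, 0.01, 0.08]], "twist": [[0, 0, 0], [0, 0, 0], [0, 0, 0], [0, 0, 0], [0, 0, 0], [0, 0, 0], [0, 0, 0], [0, 0, 0]]}}

```text
time_s: 6.78
tool_pos: [474.6, -400.5, 112.2]
orientation: [-3.142, 0.002, 2.387]
ft_force: [-1.9, 2.5, 5.0]
gripper_width: 0.1
grip_force: 2.5
```

>>> {"name": "drive_tool", "arguments": {"xyz": [[-0.06, 0, 0.03], [-0.11, 0, 0.07], [-0.16, 0, 0.11], [-0.21, 0, 0.16], [-0.25, 0, 0.21], [-0.28, 0, 0.27], [-0.31, 0, 0.32], [-0.31, 0, 0.32]], "twist": [[0, 0, 0], [0, 0, 0], [0, 0, 0], [0, 0, 0], [0, 0, 0], [0, 0, 0], [0, 0, 0], [0, 0, 0]]}}

```text
time_s: 7.45
tool_pos: [501.6, -425.9, 71.9]
orientation: [3.142, 0.001, 2.387]
ft_force: [-0.5, -0.4, -0.0]
gripper_width: -0.1
grip_force: 0.0
```

Run:
```python
from jig import *
from plant import arm
s=arm.state();p,R=pose(s);print(Rn.from_euler('z',-JY).apply(p-J0),s['ft_force'])
import cv2
S=np.hstack([cv2.resize(arm.read_camera('scene')[110:260,290:440],None,fx=2.6,fy=2.6,interpolation=cv2.INTER_CUBIC),cv2.resize(arm.read_camera('top')[170:320,310:460],None,fx=2.6,fy=2.6,interpolation=cv2.INTER_CUBIC)])
cv2.imwrite('pics/open.png',S)
```

```text
[1.57076011e+02 5.01426256e-02 7.18576847e+01] [-0.48956814 -0.4059158  -0.00254543]
```

View pics/open.png

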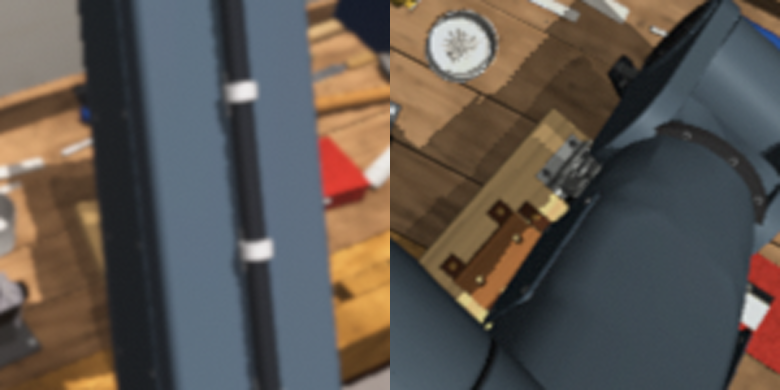

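Top view: the clamp arm no longer covers the block's far hole, so the clamp has opened; I'll verify its angle with the wrist camera. Retreat above the block.

>>> {"name": "drive_tool", "arguments": {"xyz": [[0, 0, -0.3], [0, 0, -0.6], [0, 0, -0.9], [0.25, 0, -1], [0.5, 0, -1], [0.75, 0, -1], [0.95, 0, -1], [0.95, 0, -1]], "twist": [[0, 0, 0], [0, 0, 0], [0, 0, 0], [0, 0, 0], [0, 0, 0], [0, 0, 0], [0, 0, 0], [0, 0, 0]]}}

```text
time_s: 8.22
tool_pos: [415.4, -344.5, 193.0]
orientation: [3.142, -0.002, 2.387]
ft_force: [-0.8, -0.2, 0.0]
gripper_width: -0.0
grip_force: 0.0
```

>>> {"name": "drive_tool", "arguments": {"xyz": [[0.25, 0, -0.1], [0.5, 0, -0.1], [0.75, 0, -0.1], [0.77, 0, -0.1], [0.77, 0, -0.1], [0.77, 0, -0.1]], "twist": [[0, 0, 0], [0, 0, 0], [0, 0, 0], [0, 0, 0], [0, 0, 0], [0, 0, 0]], "grip": 1}}

```text
time_s: 8.72
tool_pos: [351.4, -284.7, 205.4]
orientation: [-3.142, 0.001, 2.387]
ft_force: [-0.6, -0.2, -0.3]
gripper_width: 72.6
grip_force: 0.0
```

```bash
python3 snap.py w7
python3 - <<'E'
from jig import *
from plant import arm
s=arm.state();p,R=pose(s);print(Rn.from_euler('z',-JY).apply(p-J0),s['gripper_width'],s['joint_pos'])
plan(p,R,[(jw(-50,0,80),D),(jw(-50,0,18.5),D)])
E
```

```text
8.7667 [ 351.52241452 -284.77474949  205.194646  ] [ 0.001  0.012 -0.002 -0.002  0.001 -0.001]
[-48.94825255   0.34665005 205.194646  ] 79.0493466471514 [-7.83865825e-01  2.05289076e-01  1.92161010e+00  3.65905080e-05
  1.01349072e+00 -1.60023573e+00]
xyz [0.01, -0.003, 1.043] twist [-0.0, 0.0004, -0.0005] rows>= 3.0
xyz [0.0, -0.0, 0.512] twist [0.0, 0.0, 0.0] rows>= 1.5
```

View pics/w7.png

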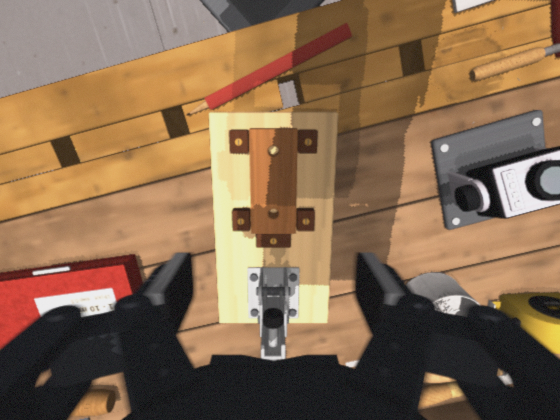

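Wrist picture: the block's holes are at (273,150) and (273,213) with nothing over them, and the clamp arm stands upright with its foot at (273,318). I check the angle by projection.

Run:
```python
from jig import *
import pickle
m=pickle.load(open('pics/w7.pkl','rb'))
for t in(1.1,1.3,1.5,1.58):print(t,proj(m,[jw(50-68*np.cos(t),0,60+68*np.sin(t)),jw(50-76*np.cos(t)-14*np.sin(t),0,60+76*np.sin(t)-14*np.cos(t))]).round(0).tolist())
i=Rn.from_euler('z',-JY)
for u in[(273,150),(273,213)]:print(i.apply(atz(m,u,40)-J0))
print(proj(m,[jw(-80,0,40),jw(-20,0,40)]))
```

```text
1.1 [[272.0, 296.0], [272.0, 277.0]]
1.3 [[272.0, 314.0], [272.0, 299.0]]
1.5 [[272.0, 331.0], [272.0, 320.0]]
1.58 [[272.0, 337.0], [272.0, 328.0]]
[-82.79769354   0.79056127  40.        ]
[-22.57950639   0.63889075  40.        ]
[[272.1454533  153.07601819]
 [272.34477208 215.55861325]]
```

>>> {"name": "drive_tool", "arguments": {"xyz": [[0.02, 0, 0.25], [0.02, 0, 0.5], [0.02, 0, 0.75], [0.02, 0, 1], [0.02, 0, 1], [0.02, 0, 1]], "twist": [[0, 0, -0.0005], [0, 0, -0.0005], [0, 0, -0.0005], [0, 0, -0.0005], [0, 0, -0.0005], [0, 0, -0.0005]]}}

```text
time_s: 9.27
tool_pos: [349.0, -282.4, 84.3]
orientation: [3.142, -0.003, 2.389]
ft_force: [0.4, -0.6, 0.2]
gripper_width: 85.6
grip_force: 0.0
```

>>> {"name": "drive_tool", "arguments": {"xyz": [[0, 0, 0.15], [0, 0, 0.3], [0, 0, 0.45], [0, 0, 0.55], [0, 0, 0.55], [0, 0, 0.55], [0, 0, 0.55]], "twist": [[0, 0, 0], [0, 0, 0], [0, 0, 0], [0, 0, 0], [0, 0, 0], [0, 0, 0], [0, 0, 0]]}}

```text
time_s: 9.85
tool_pos: [349.9, -283.2, 20.5]
orientation: [-3.142, 0.003, 2.389]
ft_force: [0.4, 0.5, -0.2]
gripper_width: 85.1
grip_force: 0.0
```

Run:
```python
from jig import *
from plant import arm
s=arm.state();p,R=pose(s);print(Rn.from_euler('z',-JY).apply(p-J0),s['orientation'],s['ft_force'])
```

```text
[-51.17208825   0.3531579   20.48836671] [-3.14150507e+00  2.50373166e-03  2.38873034e+00] [ 0.40361971  0.51673362 -0.23153213]
```

>>> {"name": "drive_tool", "arguments": {"xyz": [[0, 0, 0.015], [0, 0, 0.015], [0, 0, 0.015], [0, 0, 0.015], [0, 0, 0.015], [0, 0, 0.015], [0, 0, 0.015], [0, 0, 0.015]], "twist": [[0, 0, 0], [0, 0, 0], [0, 0, 0], [0, 0, 0], [0, 0, 0], [0, 0, 0], [0, 0, 0], [0, 0, 0]], "grip": 0}}

```text
time_s: 10.52
tool_pos: [349.2, -282.5, 17.7]
orientation: [-3.142, 0.001, 2.389]
ft_force: [-2.9, 1.2, 9.0]
gripper_width: 42.8
grip_force: 61.3
```

>>> {"name": "drive_tool", "arguments": {"xyz": [[0, 0, 0], [0, 0, 0], [0, 0, -0.05], [0, 0, -0.1], [0, 0, -0.15], [0, 0, -0.2], [0, 0, -0.25], [0, 0, -0.25]], "twist": [[0, 0, 0], [0, 0, 0], [0, 0, 0], [0, 0, 0], [0, 0, 0], [0, 0, 0], [0, 0, 0], [0, 0, 0]]}}

```text
time_s: 11.18
tool_pos: [349.4, -282.8, 48.3]
orientation: [-3.142, 0.002, 2.389]
ft_force: [0.6, 0.5, -0.9]
gripper_width: 42.5
grip_force: 61.1
```

>>> {"name": "drive_tool", "arguments": {"xyz": [[0, 0, -0.15], [0, 0, -0.3], [0, 0, -0.5], [0, 0, -0.7], [0, 0, -0.9], [0, 0, -1], [0, 0, -1], [0, 0, -1]], "twist": [[0, 0, 0], [0, 0, 0], [0, 0, 0], [0, 0, 0], [0, 0, 0], [0, 0, 0], [0, 0, 0], [0, 0, 0]]}}

```text
time_s: 11.85
tool_pos: [349.0, -282.3, 167.0]
orientation: [-3.142, 0.001, 2.389]
ft_force: [0.8, 1.0, -0.8]
gripper_width: 43.4
grip_force: 61.2
```

```bash
cat > goal.py <<'E'
from jig import *
F=Rn.from_euler('z',-.468)*Rn.from_euler('y',-.245);f=F.as_matrix()
G=Rn.from_matrix(np.c_[f[:,1],f[:,0],-f[:,2]]);FOC=np.array([500.5,-115.4,55])+F.apply((0,0,146))
E
python3 - <<'E'
from goal import *
from plant import arm
from scipy.spatial.transform import Slerp
p,R=pose(arm.state());print(FOC,G.as_euler('xyz'))
S=Slerp([0,1],Rn.concatenate([R,G]))
t=FOC+F.apply((0,0,30))
w=[(p+(t-p)*k+np.array([0,0,40*np.sin(np.pi*k)]),S(k)) for k in(1/3,2/3,1)]
plan(p,R,w+[(FOC,G)])
E
```

```text
[468.89467986 -99.42501544 196.64004945] [2.89659265 0.         1.10279633]
xyz [0.123, 0.593, -0.452] twist [-0.0223, -0.0166, 0.1357] rows>= 3.5
xyz [0.352, 0.5, -0.137] twist [-0.0223, -0.0166, 0.1357] rows>= 3.5
xyz [0.534, 0.273, 0.153] twist [-0.0223, -0.0166, 0.1357] rows>= 3.5
xyz [0.0, -0.0, 0.25] twist [0.0, -0.0, 0.0] rows>= 0.7
```

>>> {"name": "drive_tool", "arguments": {"xyz": [[0.02, 0.12, -0.09], [0.05, 0.24, -0.18], [0.07, 0.36, -0.27], [0.1, 0.48, -0.36], [0.123, 0.593, -0.452], [0.123, 0.593, -0.452]], "twist": [[-0.0045, -0.0033, 0.027], [-0.009, -0.0066, 0.054], [-0.0134, -0.01, 0.0814], [-0.0178, -0.0133, 0.1086], [-0.0223, -0.0166, 0.1357], [-0.0223, -0.0166, 0.1357]]}}

```text
time_s: 12.35
tool_pos: [387.5, -219.1, 221.5]
orientation: [3.061, 0.036, 1.958]
ft_force: [0.4, -1.2, -0.0]
gripper_width: 42.7
grip_force: 61.2
```

>>> {"name": "drive_tool", "arguments": {"xyz": [[0.07, 0.1, -0.03], [0.14, 0.2, -0.06], [0.21, 0.3, -0.08], [0.28, 0.4, -0.11], [0.352, 0.5, -0.137], [0.352, 0.5, -0.137]], "twist": [[-0.0045, -0.0033, 0.027], [-0.009, -0.0066, 0.054], [-0.0134, -0.01, 0.0814], [-0.0178, -0.0133, 0.1086], [-0.0223, -0.0166, 0.1357], [-0.0223, -0.0166, 0.1357]]}}

```text
time_s: 12.85
tool_pos: [424.8, -157.2, 239.9]
orientation: [2.977, 0.035, 1.53]
ft_force: [-0.5, -0.4, -0.9]
gripper_width: 42.5
grip_force: 61.2
```

>>> {"name": "drive_tool", "arguments": {"xyz": [[0.11, 0.05, 0.03], [0.21, 0.11, 0.06], [0.32, 0.16, 0.09], [0.43, 0.22, 0.12], [0.534, 0.273, 0.153], [0.534, 0.273, 0.153], [0.534, 0.273, 0.153]], "twist": [[-0.0045, -0.0033, 0.027], [-0.009, -0.0066, 0.054], [-0.0134, -0.01, 0.0814], [-0.0178, -0.0133, 0.1086], [-0.0223, -0.0166, 0.1357], [-0.0223, -0.0166, 0.1357], [-0.0223, -0.0166, 0.1357]]}}

```text
time_s: 13.43
tool_pos: [461.9, -96.3, 224.6]
orientation: [2.9, 0.001, 1.11]
ft_force: [0.5, 0.3, -0.4]
gripper_width: 43.0
grip_force: 61.2
```

```bash
python3 snap.py w8
python3 - <<'E'
from goal import *
from plant import arm
p,R=pose(arm.state());plan(p,R,[(FOC+F.apply((0,0,.3)),G)])
a=cv2.imread('pics/w8.png')[100:350,100:450]
b=arm.read_camera('scene')[130:280,220:370]
cv2.imwrite('pics/chk.png',np.hstack([cv2.resize(a,(560,400)),cv2.resize(b,(240,240))[:0] if 0 else cv2.copyMakeBorder(cv2.resize(b,(240,240)),0,160,0,0,cv2.BORDER_CONSTANT)]))
E
```

```text
13.4833 [461.97021128 -96.74173178 225.04874645] [-0.012 -0.011 -0.005  0.002  0.001  0.017]
xyz [0.006, 0.003, 0.242] twist [-0.0009, -0.0001, 0.0019] rows>= 0.7
```

View pics/chk.png

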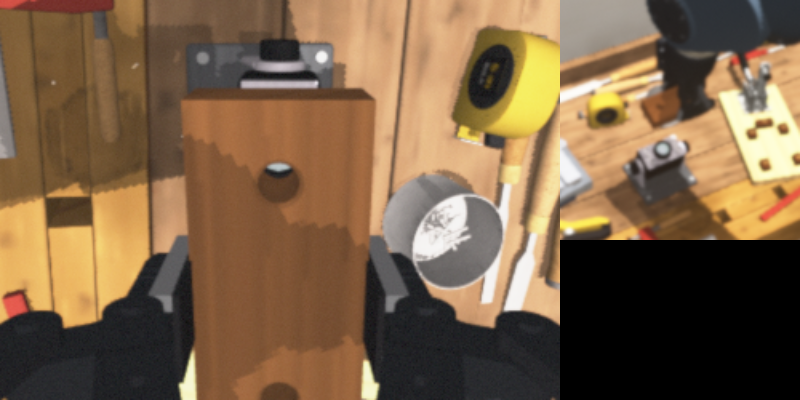

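The block is squarely in the fingers, its edges parallel to the camera head below; the nearer hole is at (279,183) and the end edge at y=98 in the crop. I check the block's offset in the grip.

Run:
```python
from goal import *
import pickle
from plant import arm
p,R=pose(arm.state());m=pickle.load(open('pics/w8.pkl','rb'))
for n,u in(('hole',(279,183)),('endL',(183,98)),('endR',(375,98)),('hole2',(279,389))):
    c,d=ray(m,(u[0]/1.6+100,u[1]/1.6+100));c=R.inv().apply(c-p);d=R.inv().apply(d)
    print(n,(c+d*(-22.3-c[2])/d[2]).round(1))
```

```text
hole [ 32.3   0.5 -22.3]
endL [ 52.2 -21.  -22.3]
endR [ 52.3  22.  -22.3]
hole2 [-24.3   0.7 -22.3]
```

>>> {"name": "drive_tool", "arguments": {"xyz": [[0.006, 0.003, 0.08], [0.006, 0.003, 0.16], [0.006, 0.003, 0.24], [0.006, 0.003, 0.24], [0.006, 0.003, 0.24], [0.006, 0.003, 0.24], [0.006, 0.003, 0.24]], "twist": [[-0.0009, 0, 0.0019], [-0.0009, 0, 0.0019], [-0.0009, 0, 0.0019], [-0.0009, 0, 0.0019], [-0.0009, 0, 0.0019], [-0.0009, 0, 0.0019], [-0.0009, 0, 0.0019]]}}

```text
time_s: 14.12
tool_pos: [469.5, -98.9, 198.5]
orientation: [2.894, -0.002, 1.098]
ft_force: [1.5, 0.4, -1.0]
gripper_width: 43.1
grip_force: 61.2
```

>>> {"name": "drive_tool", "arguments": {"xyz": [[-0.015, 0, 0.012], [-0.015, 0, 0.012], [-0.015, 0, 0.012], [-0.015, 0, 0.012], [-0.015, 0, 0.012], [-0.015, 0, 0.012], [-0.015, 0, 0.012], [-0.015, 0, 0.012]], "twist": [[0, 0, 0], [0, 0, 0], [0, 0, 0], [0, 0, 0], [0, 0, 0], [0, 0, 0], [0, 0, 0], [0, 0, 0]]}}

```text
time_s: 14.78
tool_pos: [468.8, -100.6, 196.7]
orientation: [2.894, -0.002, 1.097]
ft_force: [-0.6, 0.1, -1.1]
gripper_width: 43.2
grip_force: 61.2
```

Run:
```python
from goal import *
from plant import arm
s=arm.state();p,R=pose(s);print(p+R.apply((2.2,.5,-.3))-FOC,(R.inv()*G).as_rotvec(),s['grip_force'],s['joint_velocities'].round(3))
print(arm.close_job())
```

```text
[1.31983518 0.62995078 0.48024695] [ 0.00224846 -0.00079119 -0.00582887] 61.17030143737793 [ 0.002  0.001 -0.001  0.     0.001  0.001]
the job is handed in; nothing more can be done
None
```

I opened the clamp, lifted the block out and handed the job in with the block held about 2 mm from my estimate of the focus point, square to the lens. `close_job()` gave no verdict, and I judged the clamp open from pictures and the fingertip position, not from a reading of its angle.

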